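# Clip the wide cover panel into the rack

## Task

Take the wide cover panel by its grip tab out of its wooden stand, carry it over the truck's wheel and push it straight down, upright, into the slot of the low steel clip rack, past the spring clips, until its lower edge is fully home on the slot floor; then let go of it. Leave the narrow panel in its stand.

Things in the scene. Friction and masses are not known exactly. Their poses are not given: they have to be found in the camera images.
- wide_panel_tab (a point): centre of the grip tab of the wide cover panel: aluminium plate 120 mm long (y), 75 mm high, 10 mm thick (x; lowest 7 mm bevelled to 4 mm), with a tab 40 mm long (y), 30 mm high and 10 mm thick on the middle of its top; 0.10 to 0.21 kg; standing in a wooden stand. Lower edge 90 mm below this point, tab's top 15 mm above it. Faces alike. Pinch the tab across x from above, lift straight up.
- wide_stand: wooden block in whose groove the wide panel stands: 60 mm (x) by 150 mm (y), 35 mm high, fixed; origin at the centre of its underside, y along the groove. Groove 13 mm wide, 126 mm long, floor 10 mm above the bench: the panel's lowest 25 mm are in the wood. Stands are left of the truck's near front wheel (about 0.2 m high), the rack right of it: carry the panel over it.
- narrow_panel_tab (a point): centre of the grip tab of the narrow cover panel: same make, heights and tab, but its plate is only 75 mm long; in a shorter wooden stand (60 x 105 x 35 mm). Stays where it is. Which panel is on the left varies.
- clip_rack_slot (a point): middle of the clip rack's slot floor, 8 mm above the bench; y along the slot (about towards the robot), x across, z up. Low steel rack, base 64 x 172 mm, fixed. Sprung leaf pairs at y = +-38 mm: mouth 33 mm wide 63 mm up, throat 6 mm 35 mm up. End posts 60 mm high, 136 mm apart. The leaves stop the panel some 31 mm above home; push on with 5 to 15 N. Home: tab centre 90 mm above this point.

How it is judged:
By the outcome, as a careful person would: the job done as asked, in the order asked, and still so for the second after the job is handed in, with the robot touching nothing.
It also fails if it takes over 42 s, if anything falls off the work surface, if the arm or the gripper's body presses on something with over 40 N, if the wrist force passes 120 N, or if a joint passes its speed limit or range.

## Robot

A 6-joint arm with a two-finger parallel gripper is mounted at the origin on a cart in front of the work surface, level with it; the furniture and walls round the work are solid. World frame = base frame: x ahead of the robot, y to its left, z up, the work surface at z = 0. Lengths are in mm, angles in rad, forces in N, time in s.
With the tool pointing down it reaches from about 300 to 850 mm from the base axis. Payload 4.2 kg.
Tool frame: the origin (TCP) lies between the finger pads; the fingertips stand env.finger_overhang ahead of it and the grasp point (between the pads) lies 3 mm ahead of it (env.finger_overhang is the distance from the TCP to the fingertips, in mm); z points along the fingers, y is the line along which they close (so a half turn about z gives the same grasp; the last joint's range is limited). The gripper opens to 91 mm and grips with 3 to 60 N. Pads are 32 mm wide; open, the fingers measure 118 mm over their backs; the gripper's body (76 mm by 178 mm) begins 60 mm behind the grasp point.
Start: joints at [1.195, 0.32, 1.565, -0, 1.257, -0.02], TCP at [200.299, 539.003, 205.576] pointing down, gripper open.
Joint ranges: [-3.11, 3.11], [-0.84, 2.01], [0.21, 2.61], [-1.34, 4.49], [0.05, 2.63], [-2.56, 2.56]. Speed limits (rad/s): [2.57, 2.57, 3.14, 3.14, 3.14, 3.14].

## Interface

Orientations are given as a unit quaternion [w, x, y, z].
In Python, from cell import env, get_image, nets gives the robot as it stands.
- The arm moves only by the shell command python3 -m handwheel 'ROWS'. ROWS is JSON, a list of rows, each an object of numbers: "tx", "ty", "tz": the shift along the world's x, y, z in cm; "ax", "ay", "az": the turn, a rotation vector about the world's x, y, z in degrees; "gripper": the gripper command: -1 is fully open, 1 is shut, values between are in proportion. A call has 1 to 10 rows; each row is the pose to reach, as a shift and turn from the pose commanded when the call began; what a row does not reach only later rows make up. A row lasts 1/10 s, in which the tool goes at most 50 mm and 8.59 degrees, less where a joint would pass 70% of its speed; a pose out of reach is approached as far as the arm can. A call with a gripper value outside its range is refused whole. The fingers move at their own pace and stop on an object; the grip force is fixed at half the most. Time passes only in rows, so rows that repeat a pose let the fingers close. It gives the time, the measured TCP pose, the force, the opening and the grip force at its end, in the units of the state.
- env.get_state(): the state, without advancing time (a new reading comes with each control period).
- get_image(name): name is "side" or "top" or "wrist"; returns a dict with "color" (420x560x3 uint8, red, green, blue), "fx", "fy", "cx", "cy" (pixels), "distortion" ([k1, k2, p1, p2, k3] as OpenCV has them; the pictures are not rectified), "eye" and "attitude" of the camera in the world; the wrist camera has in their place "T_tool_cam" (4x4, takes a point from camera to tool coordinates, whose origin is the TCP and whose axes are the flange's). Camera axes: x right, y up, looking along -z (the intrinsics and any distortion apply to the point x, -y, -z); pixel columns grow to the right and rows downward; lengths in mm; the calibration is good to about 2 mm. A picture is of the moment at which its call begins: read the wrist's pose just before it. There is no depth.
- env.hand_in(): hands the job in; it is judged then, once.
Trained networks look in the newest picture that a camera, given by its name, has taken for a name from the list of things; names that differ only in an ending like _2 or _b are one class to them, and where a whole thing is asked for, a point or a joint stands for the part that bears it (a point fixed in the world has none). Each returns a list of dicts, best first, with "p" (0 to 1); they miss things now and then, are a little off and sometimes report something else, mostly with a low value. They report only what shows in the picture. A call takes as long as a camera call.
- nets.cut_out(camera, label): "region" (420x560 bool, what is visible of it) and "centre" ([column, row] in pixels, amid what is visible of it).
- nets.spot_point(camera, label): "centre" ([column, row] in pixels: a listed point, or the origin of a listed thing).
The state is a dict: "time": time; "qpos": joint angles; "joint_vel": joint speeds; "tau": joint torques, N m; "position": TCP position; "tool_rot": TCP orientation; "contact_force": force on the tool from outside, world axes, zero at the start; "wrist_torque": the same for the moment, N m; "grip_width": finger opening in mm; "finger_force": force on a finger pad.
Only numpy, scipy, OpenCV 4.12 (cv2) and the standard library are available. Lean on these libraries where they do the work, as an engineer would, in place of code of your own. Each camera call takes 0.05 s, during which the arm holds its last target. There are 200 camera calls.

## Working session

There is one attempt and no reset: what is moved stays moved. The work goes in short steps, Python scripts to look and compute and a shell command to move; the robot and the scene stay as the last step left them, time stands still between calls to the robot, and variables do not carry over. Pictures are saved under pics/ and viewed, at most 10 in all, crops included, and the job is handed in when it is done.

```bash
mkdir -p pics; ls
cat > h.py <<'E'
import numpy as np,cv2,json
from cell import env,get_image,nets
from scipy.spatial.transform import Rotation as R
def rot(a):
    a=np.array(a,float)
    if a.shape==(3,3): return a
    return R.from_quat(a[[1,2,3,0]]).as_matrix()
def cam(name):
    s=env.get_state(); im=get_image(name)
    if name=='wrist':
        T=np.array(im['T_tool_cam']); Rt=rot(s['tool_rot'])
        return im,Rt@T[:3,3]+np.array(s['position']),Rt@T[:3,:3]
    return im,np.array(im['eye']),rot(im['attitude'])
def ray(c,uv):
    im,e,A=c
    K=np.array([[im['fx'],0,im['cx']],[0,im['fy'],im['cy']],[0,0,1.]])
    p=cv2.undistortPoints(np.array([[uv]],float),K,np.array(im['distortion'],float))[0,0]
    d=A@np.array([p[0],-p[1],-1]); return e,d/np.linalg.norm(d)
def atz(c,uv,z):
    e,d=ray(c,uv); return e+d*(z-e[2])/d[2]
def proj(c,P):
    im,e,A=c
    K=np.array([[im['fx'],0,im['cx']],[0,im['fy'],im['cy']],[0,0,1.]])
    q=(np.atleast_2d(P)-e)@A*[1,-1,-1]
    return cv2.projectPoints(q,np.zeros(3),np.zeros(3),K,np.array(im['distortion'],float))[0][:,0]
def tri(rs):
    M=sum(np.eye(3)-np.outer(d,d) for e,d in rs);b=sum((np.eye(3)-np.outer(d,d))@e for e,d in rs)
    return np.linalg.solve(M,b)
def save(c,n): cv2.imwrite(n,c[0]['color'][:,:,::-1])
E
cat > a.py <<'E'
from h import *
np.set_printoptions(precision=1,suppress=True)
s=env.get_state();print(s['tool_rot'],s['grip_width'],env.finger_overhang,s['contact_force'])
Z={'wide_panel_tab':100,'narrow_panel_tab':100,'clip_rack_slot':8,'wide_stand':0}
C={};ims=[]
for n in ['side','top','wrist']:
    c=cam(n);C[n]=c;im=c[0]['color'][:,:,::-1].copy()
    print(n,c[1],'look',-c[2][:,2])
    for l,z in Z.items():
        for d in nets.spot_point(n,l)[:2]:
            print(n,l,round(d['p'],2),np.array(d['centre']),atz(c,d['centre'],z))
            if d['p']>.3: cv2.putText(im,'+'+l[:2],tuple(int(v) for v in d['centre']),0,.5,(0,0,255),1)
    ims.append(im)
cv2.imwrite('pics/a.png',cv2.resize(np.vstack([np.hstack(ims[:2]),np.hstack([ims[2],ims[2]*0])]),(800,600)))
E
python3 a.py
```

```text
pics
[-0.   0.2  1.  -0. ] 91.33691655437532 22.0 [-0.1 -0.3  0.4]
side [ 870.9  402.2 1042.7] look [-0.4 -0.4 -0.8]
side wide_panel_tab 0.62 [355.1 238.9] [400.2 171.  100. ]
side narrow_panel_tab 0.85 [420.8 292.2] [396.3 351.1 100. ]
side clip_rack_slot 0.86 [201.1 145.1] [ 439.5 -342.4    8. ]
side wide_stand 0.96 [345.9 259.6] [408.9 167.9   0. ]
top [ 205.3   12.1 1699.5] look [ 0.1 -0.  -1. ]
top wide_panel_tab 0.74 [233.  225.4] [405.2 170.2 100. ]
top narrow_panel_tab 0.75 [170.4 229.2] [397.6 357.3 100. ]
top clip_rack_slot 0.64 [395.9 212.4] [ 447.  -334.4    8. ]
top wide_stand 0.58 [235.3 226.5] [414.1 172.8   0. ]
wrist [125.4 567.7 384.5] look [ 0.3 -0.1 -1. ]
```

View pics/a.png

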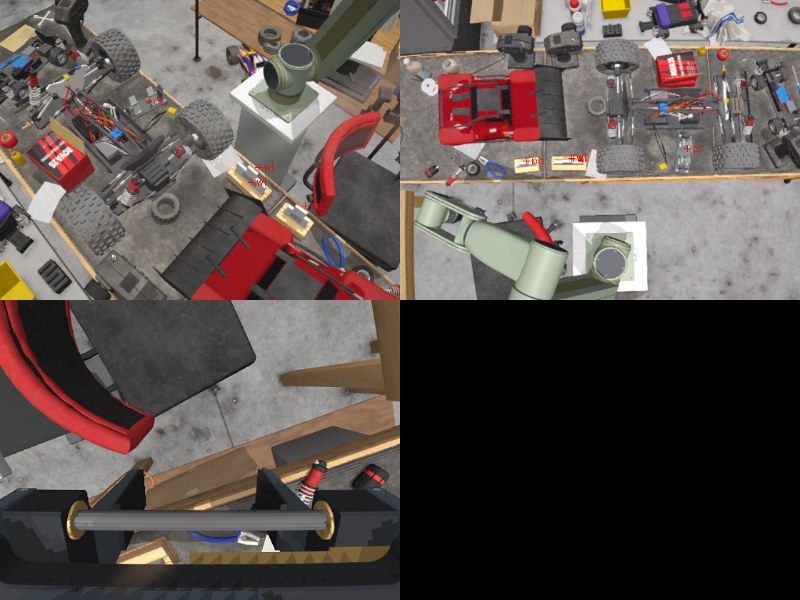

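The wide panel is the right-hand one, at about (405,170); the narrow one is at (397,355). The rack sits at about (443,-338), between the wheels. Next I get the yaws and look at the rack's surroundings.

```bash
cat > b.py <<'E'
from h import *
np.set_printoptions(precision=1,suppress=True)
s=env.get_state();Rt=rot(s['tool_rot']);print('tool y deg',np.degrees(np.arctan2(Rt[1,1],Rt[0,1])))
tiles=[]
for n in ['side','top']:
    c=cam(n);im=c[0]['color'][:,:,::-1].copy()
    for l,z in [('wide_stand',30),('wide_panel_tab',80),('clip_rack_slot',20)]:
        for d in nets.cut_out(n,l)[:1]:
            m=np.argwhere(d['region'])[:,::-1]
            P=np.array([atz(c,p,z)[:2] for p in m]).astype(np.float32)
            r=cv2.minAreaRect(P);b=cv2.boxPoints(r);e=b[1]-b[0];f=b[2]-b[1];g=e if np.hypot(*e)>np.hypot(*f) else f
            print(n,l,round(d['p'],2),len(m),np.array(r[0]),np.array(r[1]),'long axis',np.degrees(np.arctan2(g[1],g[0])))
    x=(120,80) if n=='side' else (300,150)
    tiles.append(cv2.resize(im[x[1]:x[1]+150,x[0]:x[0]+200],(400,300)*1,interpolation=2,fx=0,fy=0) if 0 else cv2.resize(im[x[1]:x[1]+150,x[0]:x[0]+200],(800,600),interpolation=2))
cv2.imwrite('pics/b.png',cv2.resize(np.vstack(tiles),(400,600)))
E
python3 b.py
```

```text
tool y deg 69.61230816061125
side wide_stand 0.9 1040 [419.1 172.9] [ 67.8 159.7] long axis -81.16417
side wide_panel_tab 0.74 891 [410.6 173.2] [133.6  51.1] long axis 89.41042
side clip_rack_slot 0.59 1424 [ 430.3 -341.5] [107.7 180.2] long axis -7.590732
top wide_stand 0.71 762 [405.9 169.8] [152.3  62.2] long axis 88.87181
top wide_panel_tab 0.48 238 [402.8 166.3] [120.1  18.1] long axis 88.84874
top clip_rack_slot 0.69 1017 [ 443.  -334.1] [ 61.2 175.4] long axis -8.496763
```

View pics/b.png

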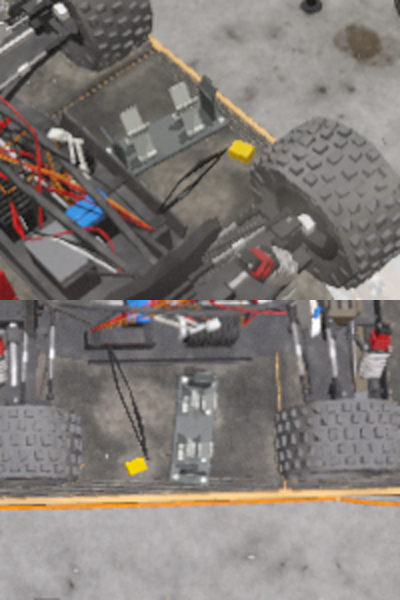

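The rack stands clear between the two wheels, with its slot axis at about -8°. The stand's groove is at about +89°. I'll hover above the wide panel with the tool's y at about -1°.

```bash
python3 -m handwheel '[{"tz":5,"az":-8},{"tx":20.4,"ty":-37,"tz":9.4,"az":-70.6},{"tx":20.4,"ty":-37,"tz":9.4,"az":-70.6},{"tx":20.4,"ty":-37,"tz":9.4,"az":-70.6},{"tx":20.4,"ty":-37,"tz":9.4,"az":-70.6},{"tx":20.4,"ty":-37,"tz":9.4,"az":-70.6},{"tx":20.4,"ty":-37,"tz":9.4,"az":-70.6},{"tx":20.4,"ty":-37,"tz":9.4,"az":-70.6},{"tx":20.4,"ty":-37,"tz":9.4,"az":-70.6},{"tx":20.4,"ty":-37,"tz":9.4,"az":-70.6}]'
cat > c.py <<'E'
from h import *
import sys
np.set_printoptions(precision=1,suppress=True)
s=env.get_state();Rt=rot(s['tool_rot']);print('pos',np.array(s['position']),'tool y deg',np.degrees(np.arctan2(Rt[1,1],Rt[0,1])),'z',Rt[:,2],'F',np.array(s['contact_force']),s['time'])
c=cam('wrist');print(c[1])
for l,z in [('wide_panel_tab',100),('wide_stand',0),('clip_rack_slot',8)]:
    for d in nets.spot_point('wrist',l)[:1]: print('pt',l,round(d['p'],2),np.array(d['centre']),atz(c,d['centre'],z))
    for d in nets.cut_out('wrist',l)[:1]: 
        m=np.argwhere(d['region'])[:,::-1];print('cut',l,round(d['p'],2),len(m),m.min(0),m.max(0))
save(c,sys.argv[1])
E
python3 c.py pics/c.png
```

```text
pos [200.3 539.  205.6] tool y deg 69.6130638504284 z [ 0.  0. -1.] F [-0.4 -0.3 -0.3] 1.15
[125.4 567.7 384.6]$[0]: bad value
```

View pics/c.png

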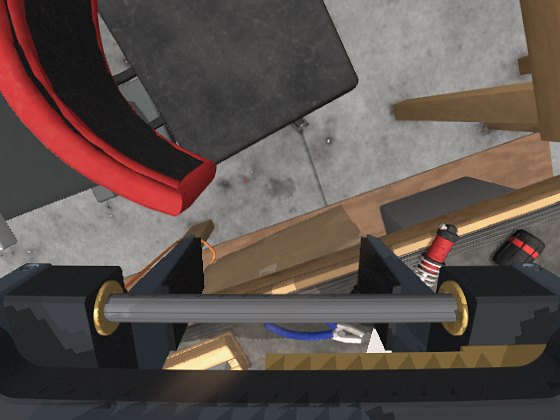

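The call was refused, probably because each row needs every field, so the arm hasn't moved. The picture still shows the start pose.

```bash
python3 -m handwheel '[{"tx":0,"ty":0,"tz":5,"ax":0,"ay":0,"az":-8,"gripper":-1},{"tx":20.4,"ty":-37,"tz":9.4,"ax":0,"ay":0,"az":-70.6,"gripper":-1},{"tx":20.4,"ty":-37,"tz":9.4,"ax":0,"ay":0,"az":-70.6,"gripper":-1},{"tx":20.4,"ty":-37,"tz":9.4,"ax":0,"ay":0,"az":-70.6,"gripper":-1},{"tx":20.4,"ty":-37,"tz":9.4,"ax":0,"ay":0,"az":-70.6,"gripper":-1},{"tx":20.4,"ty":-37,"tz":9.4,"ax":0,"ay":0,"az":-70.6,"gripper":-1},{"tx":20.4,"ty":-37,"tz":9.4,"ax":0,"ay":0,"az":-70.6,"gripper":-1},{"tx":20.4,"ty":-37,"tz":9.4,"ax":0,"ay":0,"az":-70.6,"gripper":-1},{"tx":20.4,"ty":-37,"tz":9.4,"ax":0,"ay":0,"az":-70.6,"gripper":-1},{"tx":20.4,"ty":-37,"tz":9.4,"ax":0,"ay":0,"az":-70.6,"gripper":-1}]' && python3 c.py pics/d.png
```

```text
time: 2.5
position: [405.6, 166.0, 300.3]
tool_rot: [0.001, 0.715, 0.7, 0.0]
contact_force: [-0.0, 0.2, 0.5]
grip_width: 91.0
finger_force: 0.0
pos [405.6 166.  300.3] tool y deg -1.2056398142251474 z [ 0. -0. -1.] F [-0.   0.2  0.5] 2.5
[407.8 247.4 479.2]
pt wide_panel_tab 0.6 [279.  187.2] [405.1 167.2 100. ]
cut wide_panel_tab 0.81 919 [275 132] [285 228]
pt wide_stand 0.85 [279.8 172.6] [406.1 168.4   0. ]
cut wide_stand 0.67 3762 [257 122] [303 227]
```

View pics/d.png

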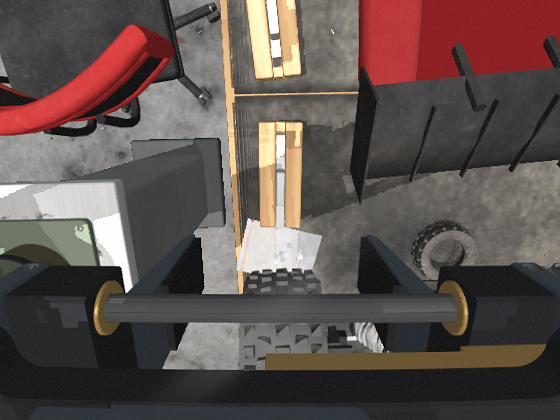

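The tab lies straight under the TCP at (405,168), image position (279,187), and the fingers will clear the wheel. I descend and close.

```bash
python3 -m handwheel '[{"tx":0,"ty":0.2,"tz":-5,"ax":0,"ay":0,"az":0,"gripper":-1},{"tx":0,"ty":0.2,"tz":-10,"ax":0,"ay":0,"az":0,"gripper":-1},{"tx":0,"ty":0.2,"tz":-15,"ax":0,"ay":0,"az":0,"gripper":-1},{"tx":0,"ty":0.2,"tz":-18,"ax":0,"ay":0,"az":0,"gripper":-1},{"tx":0,"ty":0.2,"tz":-19.6,"ax":0,"ay":0,"az":0,"gripper":-1},{"tx":0,"ty":0.2,"tz":-19.6,"ax":0,"ay":0,"az":0,"gripper":0.3},{"tx":0,"ty":0.2,"tz":-19.6,"ax":0,"ay":0,"az":0,"gripper":0.6},{"tx":0,"ty":0.2,"tz":-19.6,"ax":0,"ay":0,"az":0,"gripper":1},{"tx":0,"ty":0.2,"tz":-19.6,"ax":0,"ay":0,"az":0,"gripper":1},{"tx":0,"ty":0.2,"tz":-19.6,"ax":0,"ay":0,"az":0,"gripper":1}]'; python3 -m handwheel '[{"tx":0,"ty":0,"tz":0,"ax":0,"ay":0,"az":0,"gripper":1},{"tx":0,"ty":0,"tz":0,"ax":0,"ay":0,"az":0,"gripper":1},{"tx":0,"ty":0,"tz":0,"ax":0,"ay":0,"az":0,"gripper":1},{"tx":0,"ty":0,"tz":0,"ax":0,"ay":0,"az":0,"gripper":1}]'
```

```text
time: 3.85
position: [404.8, 171.3, 104.4]
tool_rot: [0.0, 0.713, 0.701, 0.001]
contact_force: [0.2, 0.0, -0.4]
grip_width: 54.2
finger_force: 0.0
time: 4.25
position: [404.3, 171.0, 103.6]
tool_rot: [0.0, 0.713, 0.701, 0.0]
contact_force: [-0.3, 0.1, -0.2]
grip_width: 22.3
finger_force: 0.0
```

```bash
python3 -m handwheel '[{"tx":0,"ty":0,"tz":0,"ax":0,"ay":0,"az":0,"gripper":1},{"tx":0,"ty":0,"tz":0,"ax":0,"ay":0,"az":0,"gripper":1},{"tx":0,"ty":0,"tz":0,"ax":0,"ay":0,"az":0,"gripper":1},{"tx":0,"ty":0,"tz":0,"ax":0,"ay":0,"az":0,"gripper":1}]'; python3 -c "
from h import *
s=env.get_state();print(s['wrist_torque'],s['qpos'])"
```

```text
time: 4.65
position: [404.3, 171.0, 103.5]
tool_rot: [0.0, 0.713, 0.701, -0.0]
contact_force: [0.1, 0.1, -0.8]
grip_width: 9.6
finger_force: 30.0
[-0.14374116  0.02950778  0.01882059] [ 3.73971410e-01  2.06976964e-01  2.01211283e+00 -7.96094825e-05
  9.22556837e-01  3.91153639e-01]
```

Gripped: width 9.6 mm, 30 N. Next I lift straight up.

```bash
python3 -m handwheel '[{"tx":0,"ty":0,"tz":1,"ax":0,"ay":0,"az":0,"gripper":1},{"tx":0,"ty":0,"tz":3,"ax":0,"ay":0,"az":0,"gripper":1},{"tx":0,"ty":0,"tz":6,"ax":0,"ay":0,"az":0,"gripper":1},{"tx":0,"ty":0,"tz":10,"ax":0,"ay":0,"az":0,"gripper":1},{"tx":0,"ty":0,"tz":14,"ax":0,"ay":0,"az":0,"gripper":1},{"tx":0,"ty":0,"tz":18,"ax":0,"ay":0,"az":0,"gripper":1},{"tx":0,"ty":0,"tz":22,"ax":0,"ay":0,"az":0,"gripper":1},{"tx":0,"ty":0,"tz":25,"ax":0,"ay":0,"az":0,"gripper":1},{"tx":0,"ty":0,"tz":25,"ax":0,"ay":0,"az":0,"gripper":1},{"tx":0,"ty":0,"tz":25,"ax":0,"ay":0,"az":0,"gripper":1}]'
```

```text
time: 5.65
position: [404.0, 170.9, 353.7]
tool_rot: [0.0, 0.713, 0.701, 0.0]
contact_force: [-0.2, -0.9, -1.6]
grip_width: 9.5
finger_force: 30.0
```

```bash
python3 -m handwheel '[{"tx":0.2,"ty":-2,"tz":0,"ax":0,"ay":0,"az":-4,"gripper":1},{"tx":0.5,"ty":-6,"tz":0,"ax":0,"ay":0,"az":-10,"gripper":1},{"tx":0.8,"ty":-10,"tz":0,"ax":0,"ay":0,"az":-17,"gripper":1},{"tx":1.1,"ty":-14,"tz":0,"ax":0,"ay":0,"az":-25,"gripper":1},{"tx":1.4,"ty":-18,"tz":0,"ax":0,"ay":0,"az":-32,"gripper":1},{"tx":1.7,"ty":-22,"tz":0,"ax":0,"ay":0,"az":-39,"gripper":1},{"tx":2,"ty":-26,"tz":0,"ax":0,"ay":0,"az":-46,"gripper":1},{"tx":2.3,"ty":-30,"tz":0,"ax":0,"ay":0,"az":-53,"gripper":1},{"tx":2.6,"ty":-33,"tz":0,"ax":0,"ay":0,"az":-60,"gripper":1},{"tx":2.8,"ty":-35,"tz":0,"ax":0,"ay":0,"az":-66,"gripper":1}]'; python3 -m handwheel '[{"tx":0.2,"ty":-2,"tz":0,"ax":0,"ay":0,"az":-5,"gripper":1},{"tx":0.4,"ty":-5,"tz":0,"ax":0,"ay":0,"az":-12,"gripper":1},{"tx":0.7,"ty":-8,"tz":0,"ax":0,"ay":0,"az":-19,"gripper":1},{"tx":0.9,"ty":-11,"tz":0,"ax":0,"ay":0,"az":-25,"gripper":1},{"tx":1.1,"ty":-14,"tz":0,"ax":0,"ay":0,"az":-29,"gripper":1},{"tx":1.2,"ty":-15.8,"tz":0,"ax":0,"ay":0,"az":-31,"gripper":1},{"tx":1.2,"ty":-15.8,"tz":0,"ax":0,"ay":0,"az":-31,"gripper":1},{"tx":1.2,"ty":-15.8,"tz":0,"ax":0,"ay":0,"az":-31,"gripper":1},{"tx":1.2,"ty":-15.8,"tz":0,"ax":0,"ay":0,"az":-31,"gripper":1}]'; python3 c.py pics/e.png
```

```text
time: 6.65
position: [431.2, -180.8, 351.2]
tool_rot: [-0.001, 0.981, 0.196, -0.002]
contact_force: [0.4, 0.1, -1.4]
grip_width: 9.3
finger_force: 30.0
time: 7.55
position: [444.2, -335.7, 353.4]
tool_rot: [-0.001, 0.998, -0.069, -0.0]
contact_force: [0.2, -0.9, -1.1]
grip_width: 9.8
finger_force: 30.0
pos [ 444.2 -335.7  353.4] tool y deg -97.89779285739434 z [-0.  0. -1.] F [ 0.2 -0.9 -1.1] 7.55
[ 525.1 -346.5  532.3]
pt wide_panel_tab 0.85 [278.4 260.5] [ 325.3 -315.2  100. ]
cut wide_panel_tab 0.78 2444 [272 148] [290 326]
pt wide_stand 0.56 [  9.  230.2] [403.4 170.4   0. ]
cut wide_stand 0.57 62 [  0 213] [  8 250]
pt clip_rack_slot 0.7 [280.3 171. ] [ 441.8 -334.1    8. ]
```

View pics/e.png

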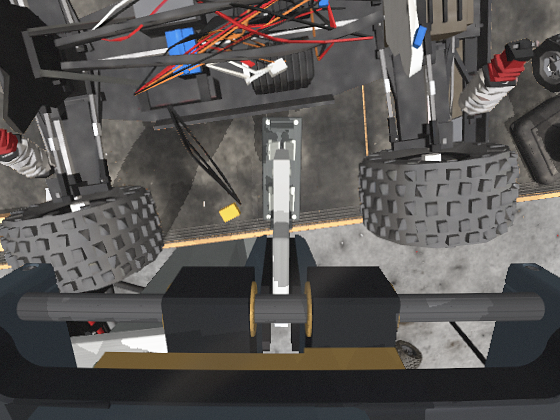

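The panel is held upright and lines up with the rack, with the base corners near (263,118) to (299,222). I'll overlay models of the rack and of the gripper body's final footprint to check centring and wheel clearance.

```bash
cat > d.py <<'E'
from h import *
np.set_printoptions(precision=1,suppress=True)
s=env.get_state();p=np.array(s['position']);Rt=rot(s['tool_rot'])
c=cam('wrist');im=c[0]['color'][:,:,::-1].copy();K=3
x0,y0=180,90;im=cv2.resize(im[y0:y0+200,x0:x0+266],None,fx=K,fy=K,interpolation=2)
def box(o,yaw,hx,hy,z,col):
    t=np.radians(yaw);a=np.array([np.cos(t),np.sin(t),0]);b=np.array([-np.sin(t),np.cos(t),0])
    P=[np.array([*o,z])+i*hx*a+j*hy*b for i,j in [(1,1),(1,-1),(-1,-1),(-1,1)]]
    q=((proj(c,P)-[x0,y0]+.5)*K).astype(int);cv2.polylines(im,[q],True,col,1)
o=(442,-334)
box(o,-8,86,32,8,(0,0,255)); box(o,-8,68,7,68,(255,0,0))
box(o,-8,38,89,158,(0,255,255))
box(p[:2],-8,60,5,p[2]-93.5,(0,255,0))
cv2.imwrite('pics/f.png',im)
tp=cam('top')
for n in ['wrist','side','top']:
    cc=cam(n)
    for d in nets.spot_point(n,'clip_rack_slot')[:1]: print(n,round(d['p'],2),atz(cc,d['centre'],8))
E
python3 d.py
```

```text
wrist 0.97 [ 441.  -331.9    8. ]
side 0.96 [ 440.7 -334.7    8. ]
top 0.6 [ 444.1 -334.9    8. ]
```

View pics/f.png

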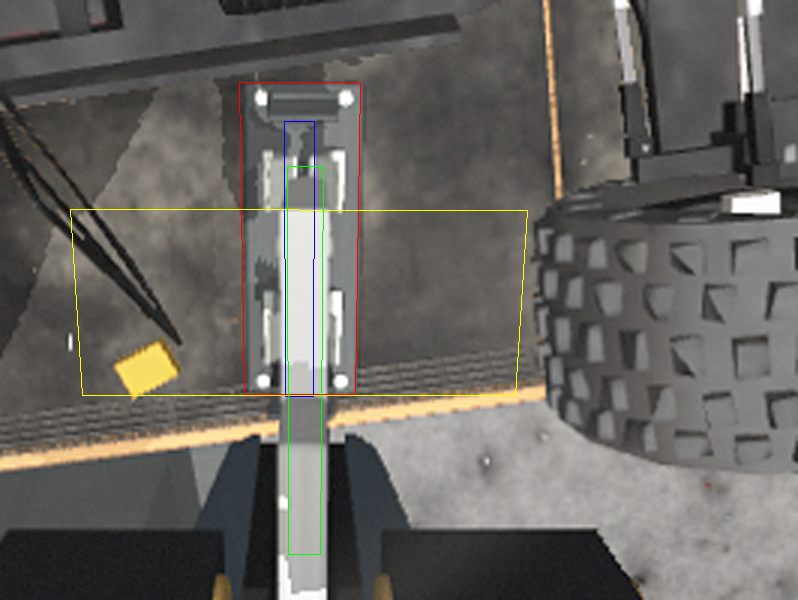

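Run:
```python
from h import *
np.set_printoptions(precision=1,suppress=True)
t=cam('top');w=cam('wrist');s=cam('side')
for z in (100,150,200): print(z,atz(t,(437.5,215),z),'wrist',atz(w,(180+535/3,90+260/3),z),atz(w,(180+542/3,90+390/3),z))
print('body right corners z158/200', proj(t,[[468,-427,158],[393,-417,158],[468,-427,200],[393,-417,200]]))
o=[]
for c in (t,):
    im=c[0]['color'][:,:,::-1].copy()
    o=cv2.resize(im[160:250,360:480],(800,600),interpolation=2)
    for z,col in ((158,(0,255,255)),(200,(0,0,255))):
        q=proj(c,[[492,-341+84-80,z]]*1)
        a=np.radians(-8);A=np.array([np.cos(a),np.sin(a)]);B=np.array([-A[1],A[0]])
        P=[[*(np.array([445,-335.5])+i*38*A+j*89*B),z] for i,j in [(1,1),(1,-1),(-1,-1),(-1,1)]]
        cv2.polylines(o,[((proj(c,P)-[360,160]+.5)*20/3).astype(int)],True,col,1)
cv2.imwrite('pics/g.png',o)
```

```text
100 [ 423.2 -442.5  100. ] wrist [ 434.2 -442.6  100. ] [ 371.5 -441.5  100. ]
150 [ 416.4 -428.3  150. ] wrist [ 444.7 -431.6  150. ] [ 389.2 -430.6  150. ]
200 [ 409.6 -414.1  200. ] wrist [ 455.2 -420.6  200. ] [ 407.  -419.8  200. ]
body right corners z158/200 [[436.7 197.1]
 [434.9 222.7]
 [440.6 194.5]
 [438.8 220.8]]
```

View pics/g.png

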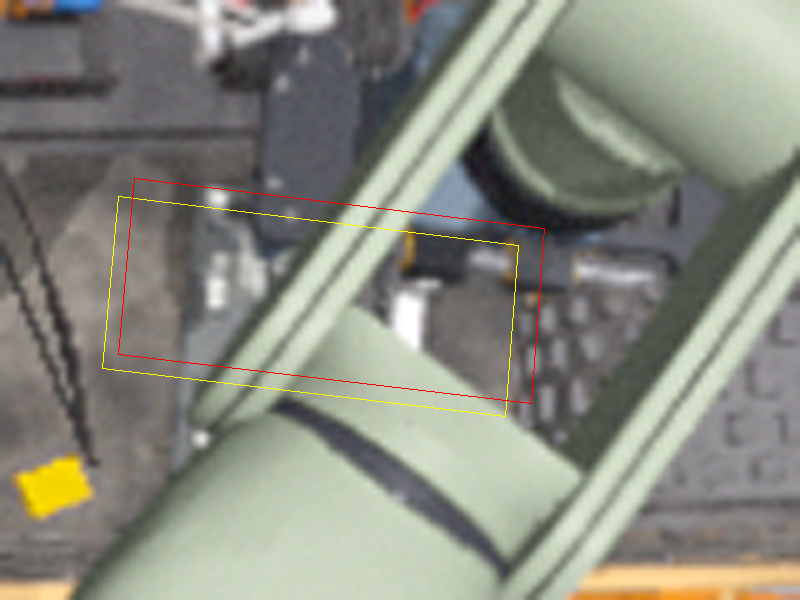

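Wheel face: the top and wrist rays meet at y≈-442, z≈100. The body's corner reaches -427, so there is about 10 mm or more of clearance. I descend to just above the posts and check there.

```bash
python3 -m handwheel '[{"tx":0,"ty":0,"tz":-3,"ax":0,"ay":0,"az":0,"gripper":1},{"tx":0,"ty":0,"tz":-6,"ax":0,"ay":0,"az":0,"gripper":1},{"tx":0,"ty":0,"tz":-9,"ax":0,"ay":0,"az":0,"gripper":1},{"tx":0,"ty":0,"tz":-12,"ax":0,"ay":0,"az":0,"gripper":1},{"tx":0,"ty":0,"tz":-14,"ax":0,"ay":0,"az":0,"gripper":1},{"tx":0,"ty":0,"tz":-16,"ax":0,"ay":0,"az":0,"gripper":1},{"tx":0,"ty":0,"tz":-17.5,"ax":0,"ay":0,"az":0,"gripper":1},{"tx":0,"ty":0,"tz":-18.3,"ax":0,"ay":0,"az":0,"gripper":1},{"tx":0,"ty":0,"tz":-18.3,"ax":0,"ay":0,"az":0,"gripper":1}]'
python3 - <<'E'
from h import *
np.set_printoptions(precision=1,suppress=True)
s=env.get_state();p=np.array(s['position']);print(p,s['contact_force'])
w=cam('wrist');a=cam('side')
for n in ('wrist','side'):
    for d in nets.spot_point(n,'wide_panel_tab')[:1]: print(n,d['p'],atz(w if n=='wrist' else a,d['centre'],p[2]-3.5))
A=w[0]['color'][:,:,::-1][100:300,180:380];B=a[0]['color'][:,:,::-1][90:190,150:250]
cv2.imwrite('pics/h.png',np.hstack([cv2.resize(A,(400,400),interpolation=2),cv2.resize(B,(400,400),interpolation=2)]))
E
```

```text
time: 9.35
position: [443.9, -336.7, 169.6]
tool_rot: [-0.001, 0.998, -0.07, -0.001]
contact_force: [-0.0, 0.4, -1.4]
grip_width: 9.1
finger_force: 30.0
[ 443.9 -336.7  169.6] [-0.   0.4 -1.4]
wrist 0.72 [ 443.  -335.7  166.1]
side 0.67 [ 447.6 -334.9  166.1]
```

View pics/h.png

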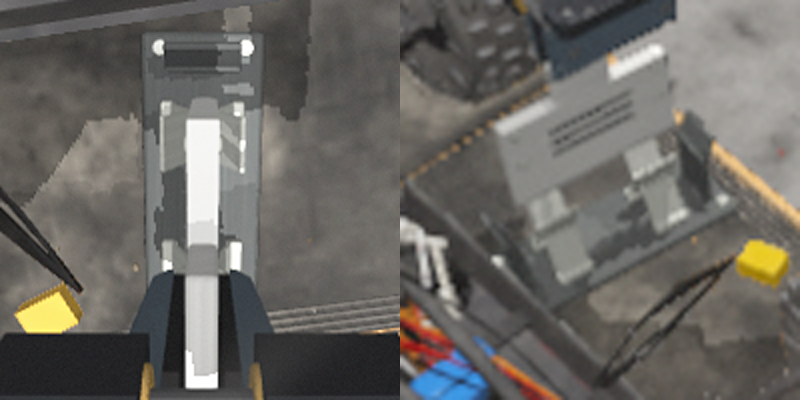

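The panel is centred between the leaves (leaf tips 165/243, panel 187–221) and upright. I go on down into the clips.

```bash
python3 -m handwheel '[{"tx":0,"ty":0,"tz":-1,"ax":0,"ay":0,"az":0,"gripper":1},{"tx":0,"ty":0,"tz":-2,"ax":0,"ay":0,"az":0,"gripper":1},{"tx":0,"ty":0,"tz":-3,"ax":0,"ay":0,"az":0,"gripper":1},{"tx":0,"ty":0,"tz":-3.7,"ax":0,"ay":0,"az":0,"gripper":1},{"tx":0,"ty":0,"tz":-4.2,"ax":0,"ay":0,"az":0,"gripper":1},{"tx":0,"ty":0,"tz":-4.4,"ax":0,"ay":0,"az":0,"gripper":1}]';python3 -m handwheel '[{"tx":0,"ty":0,"tz":-0.3,"ax":0,"ay":0,"az":0,"gripper":1},{"tx":0,"ty":0,"tz":-0.6,"ax":0,"ay":0,"az":0,"gripper":1},{"tx":0,"ty":0,"tz":-0.9,"ax":0,"ay":0,"az":0,"gripper":1}]'
```

```text
time: 10.15
position: [444.4, -336.9, 126.2]
tool_rot: [-0.0, 0.998, -0.07, 0.0]
contact_force: [-0.7, 0.2, 0.0]
grip_width: 9.3
finger_force: 30.0
time: 10.45
position: [444.4, -337.0, 117.4]
tool_rot: [0.0, 0.998, -0.07, 0.0]
contact_force: [0.5, 0.4, 1.4]
grip_width: 9.2
finger_force: 30.0
```

```bash
python3 -m handwheel '[{"tx":0,"ty":0,"tz":-0.3,"ax":0,"ay":0,"az":0,"gripper":1},{"tx":0,"ty":0,"tz":-0.6,"ax":0,"ay":0,"az":0,"gripper":1},{"tx":0,"ty":0,"tz":-0.9,"ax":0,"ay":0,"az":0,"gripper":1},{"tx":0,"ty":0,"tz":-1.1,"ax":0,"ay":0,"az":0,"gripper":1}]';python3 -m handwheel '[{"tx":0,"ty":0,"tz":-0.2,"ax":0,"ay":0,"az":0,"gripper":1},{"tx":0,"ty":0,"tz":-0.4,"ax":0,"ay":0,"az":0,"gripper":1}]'
```

```text
time: 10.85
position: [444.2, -336.9, 106.2]
tool_rot: [-0.0, 0.998, -0.07, -0.0]
contact_force: [0.2, 1.2, 0.6]
grip_width: 9.4
finger_force: 30.0
time: 11.05
position: [444.3, -337.0, 102.4]
tool_rot: [0.0, 0.998, -0.07, -0.0]
contact_force: [-0.1, 1.2, 1.4]
grip_width: 9.2
finger_force: 30.0
```

The force is low, so I look to see whether the panel has gone down or slipped in the grip.

Run:
```python
from h import *
np.set_printoptions(precision=1,suppress=True)
s=env.get_state();p=np.array(s['position']);print(p,s['contact_force'],s['wrist_torque'])
w=cam('wrist');a=cam('side')
t=np.radians(-8.1);A=np.array([np.cos(t),np.sin(t),0]);B=np.array([-A[1],A[0],0])
im=[]
for c,(x,y,n) in ((w,(180,100,200)),(a,(150,90,100))):
    k=400//n;I=cv2.resize(c[0]['color'][:,:,::-1][y:y+n,x:x+n],(400,400),interpolation=2)
    for dz,col in ((0,(0,255,0)),(31,(0,0,255))): # plate top edges if home / if stuck
        P=[np.array([442,-336.5,83+dz])+i*60*A+j*5*B for i,j in [(1,1),(1,-1),(-1,-1),(-1,1)]]
        cv2.polylines(I,[((proj(c,P)-[x,y]+.5)*k).astype(int)],True,col,1)
    im.append(I)
cv2.imwrite('pics/i.png',np.hstack(im))
```

```text
[ 444.3 -337.   102.4] [-0.1  1.2  1.4] [ 0.1  0.2 -0. ]
```

View pics/i.png

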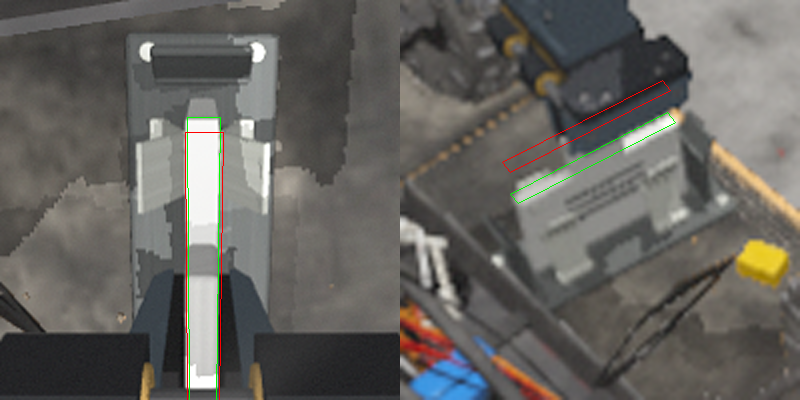

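The plate matches the green "home" outline in both views, so it has not slipped. I press a little more until the floor pushes back.

```bash
python3 -m handwheel '[{"tx":0,"ty":0,"tz":-0.1,"ax":0,"ay":0,"az":0,"gripper":1},{"tx":0,"ty":0,"tz":-0.2,"ax":0,"ay":0,"az":0,"gripper":1}]';python3 -m handwheel '[{"tx":0,"ty":0,"tz":-0.1,"ax":0,"ay":0,"az":0,"gripper":1},{"tx":0,"ty":0,"tz":-0.1,"ax":0,"ay":0,"az":0,"gripper":1}]'
```

```text
time: 11.35
position: [444.3, -337.2, 101.5]
tool_rot: [0.0, 0.998, -0.07, 0.0]
contact_force: [-2.2, 0.6, 11.1]
grip_width: 9.7
finger_force: 30.0
time: 11.55
position: [444.3, -337.5, 101.5]
tool_rot: [0.001, 0.998, -0.07, 0.0]
contact_force: [-2.5, 1.3, 11.5]
grip_width: 9.6
finger_force: 30.0
```

```bash
python3 -m handwheel '[{"tx":0,"ty":0,"tz":-0.2,"ax":0,"ay":0,"az":0,"gripper":1},{"tx":0,"ty":0,"tz":-0.2,"ax":0,"ay":0,"az":0,"gripper":1},{"tx":0,"ty":0,"tz":-0.2,"ax":0,"ay":0,"az":0,"gripper":1}]'
```

```text
time: 11.85
position: [444.3, -338.1, 101.4]
tool_rot: [0.002, 0.998, -0.069, 0.001]
contact_force: [-5.4, 2.6, 20.9]
grip_width: 9.4
finger_force: 30.1
```

It is firmly on the floor: 21 N at TCP z 101.4, where 101.5 was expected. I relieve the load, open part way and retreat straight up.

```bash
python3 -m handwheel '[{"tx":0,"ty":0,"tz":0.3,"ax":0,"ay":0,"az":0,"gripper":1},{"tx":0,"ty":0,"tz":0.3,"ax":0,"ay":0,"az":0,"gripper":0.4},{"tx":0,"ty":0,"tz":0.3,"ax":0,"ay":0,"az":0,"gripper":0.2},{"tx":0,"ty":0,"tz":0.3,"ax":0,"ay":0,"az":0,"gripper":0.2},{"tx":0,"ty":0,"tz":0.3,"ax":0,"ay":0,"az":0,"gripper":0.2},{"tx":0,"ty":0,"tz":0.3,"ax":0,"ay":0,"az":0,"gripper":0.2},{"tx":0,"ty":0,"tz":0.3,"ax":0,"ay":0,"az":0,"gripper":0.2}]'
```

```text
time: 12.55
position: [444.3, -337.0, 100.4]
tool_rot: [-0.0, 0.998, -0.07, -0.0]
contact_force: [0.5, -0.5, -1.0]
grip_width: 36.9
finger_force: 0.0
```

```bash
python3 -m handwheel '[{"tx":0,"ty":0,"tz":1,"ax":0,"ay":0,"az":0,"gripper":0.2},{"tx":0,"ty":0,"tz":3,"ax":0,"ay":0,"az":0,"gripper":0.2},{"tx":0,"ty":0,"tz":6,"ax":0,"ay":0,"az":0,"gripper":0.2},{"tx":0,"ty":0,"tz":10,"ax":0,"ay":0,"az":0,"gripper":0.2},{"tx":0,"ty":0,"tz":14,"ax":0,"ay":0,"az":0,"gripper":0.2},{"tx":0,"ty":0,"tz":17,"ax":0,"ay":0,"az":0,"gripper":0.2},{"tx":0,"ty":0,"tz":18,"ax":0,"ay":0,"az":0,"gripper":0.2},{"tx":0,"ty":0,"tz":18,"ax":0,"ay":0,"az":0,"gripper":0.2}]'
python3 - <<'E'
from h import *
np.set_printoptions(precision=1,suppress=True)
w=cam('wrist');a=cam('side');r=[]
for n,c in (('wrist',w),('side',a)):
    for d in nets.spot_point(n,'wide_panel_tab')[:1]: print(n,d['p'],atz(c,d['centre'],98));r.append(ray(c,d['centre']))
if len(r)==2: print('tri',tri(r))
for d in nets.spot_point('side','narrow_panel_tab')[:1]: print('narrow',d['p'],atz(a,d['centre'],100))
t=np.radians(-8.1);A=np.array([np.cos(t),np.sin(t),0]);B=np.array([-A[1],A[0],0]);im=[]
for c,(x,y,n) in ((w,(180,80,200)),(a,(150,90,100))):
    k=400//n;I=cv2.resize(c[0]['color'][:,:,::-1][y:y+n,x:x+n],(400,400),interpolation=2)
    P=[np.array([442,-336.5,113])+i*20*A+j*5*B for i,j in [(1,1),(1,-1),(-1,-1),(-1,1)]]
    cv2.polylines(I,[((proj(c,P)-[x,y]+.5)*k).astype(int)],True,(0,255,0),1);im.append(I)
cv2.imwrite('pics/j.png',np.hstack(im))
E
```

```text
time: 13.35
position: [444.7, -337.4, 282.2]
tool_rot: [0.001, 0.998, -0.07, 0.001]
contact_force: [-0.7, 0.6, -0.2]
grip_width: 36.6
finger_force: 0.0
wrist 0.62 [ 444.4 -333.    98. ]
side 0.81 [ 447.4 -333.3   98. ]
tri [ 445.8 -333.3   97.7]
narrow 0.87 [401.8 356.2 100. ]
```

View pics/j.png

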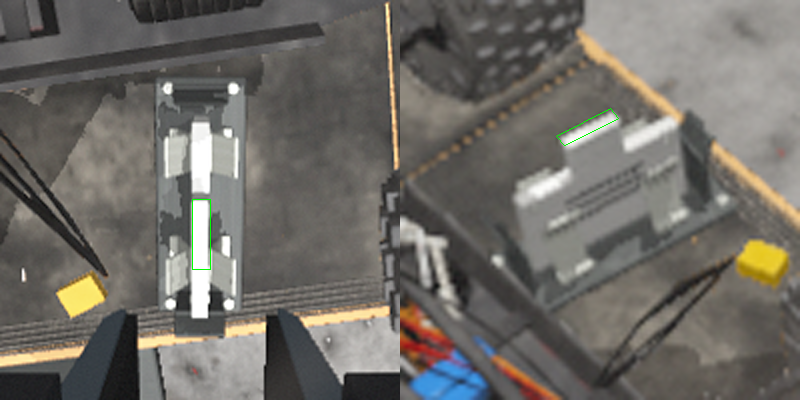

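The panel stands upright in the clips. The tab's top matches the home outline (triangulated z 97.7, expected 98), and the gripper is clear. I hand in.

```bash
python3 -c "
from cell import env
print(env.hand_in())"
```

```text
the job is handed in; nothing more can be done
None
```

The wide panel is fully home and upright in the clip rack and has been let go; the narrow panel was left in its stand, and the job was handed in at about 13.5 s (no verdict was returned).

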